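Lock the crank shaft of the slab roller

TASK

The crank shaft of the slab roller has been pushed into its hub but not locked. Turn the crank until the flat on the shaft (marked by the white line) faces straight up to the brass clamp screw and let go of it; then take the red T-handled hex key from its stand, seat it fully in the screw's socket and turn it clockwise until the screw is felt to bear on the flat and is snug, without overtightening it. Leave the key standing in the screw, hands off, and leave the bowls and the brush where they are.

Things in the scene. Friction and masses are not known exactly. Their poses are not given: they have to be found in the camera images.
- roller: Green cast slab roller fixed to the bench. Origin on the bench straight below the clamp screw; z up; its y runs along the shaft, from the crank (-y) to the drum (+y); at yaw 0 its -x side faces the robot. Base plate x -75 to 75, y -40 to 250 mm, 14 mm high; cheeks and drum up to z = 136 mm fill y 39 to 241 mm; dark hub of 56 mm diameter at y -22 to 22 mm.
- hub_axis (a point): Point on the shaft's axis in the middle of the hub, 100 mm above the bench and the roller's origin; axes as the roller's. The shaft and its crank turn about the y axis through it. The hub's boss (34 mm diameter) ends 32 mm above it; the screw's head stands above that.
- shaft: 25 mm steel shaft with red crank; same origin as hub_axis. Its own z is the way the flat faces and also the way the crank arm points: the flat faces the screw when the arm stands straight up. Starts with the arm leaning to the roller's -x side. Turns 86 degrees either way from upright, friction 0.06 N m, stays where left. Flat: 14 mm wide, white line, seen at y -22 to -60 mm.
- crank_grip (a point): Middle of the crank's wooden grip: a freely turning sleeve, 20 mm diameter, 58 mm long, parallel to the shaft, 60 mm from its axis, at the roller's y = -75 to -133 mm (middle -104; pin ends at -138). The red arm, 10 mm thick, is at y -62 to -74 mm. Pinch it from above across the roller's x and lead it round the arc.
- screw: Brass clamp screw, vertical, on the hub: round head 33 mm across with a hex socket 15 mm across flats, 12 mm deep. Origin in the middle of the socket's mouth (head's top face), about 155 mm above the bench at the start; z up. Two opposite hex corners lie on its x axis. It starts within 6 degrees of square to the roller (x axes). Clockwise from above drives it down, 4.5 mm per rad.
- socket_floor (a point): Middle of the socket's floor, 12 mm below the screw's origin. Tightening: runs free at about 0.17 N m; after 0.5 to 1.25 rad of screw turn (differs each time, not visible) its sprung nose (45 N/mm) meets the flat and the moment rises by 0.9 N m per rad. Snug is 0.04 to 0.13 rad past contact, best 0.08 (16 N); more is too tight. Friction holds it when let go; several grips are fine.
- key: T-handled hex key, about 140 g: steel hex shank 14 mm across flats with a chamfered tip, red cross bar on top, 98 mm in all. Origin in the middle of the tip's end face, z up the shank. Two opposite hex corners lie on its x axis, so it enters when key x and screw x differ by a multiple of 60 degrees (within about 4); then it has about 5 degrees of play either way before it drives the screw.
- key_grip (a point): Middle of the key's red cross bar, 89 mm above its tip. The bar lies along the key's x: 72 mm long, 18 mm wide (y), 18 mm high. Pinch it here across its width from above.
- stand: Wooden key stand fixed to the bench, 70 x 70 x 45 mm high; origin at the centre of its underside. The key stands loosely upright in the round hole (20 mm diameter, 35 mm deep) in its middle.
- bowl_a: Dark clay bowl, 96 mm across, 48 mm high, on the bench; origin under its centre. Leave alone.
- bowl_b: A second such dark clay bowl. Leave alone.
- brush: Brush lying on the bench, 170 mm long along its x. Leave alone.
Things that resemble listed ones, but are neither listed nor needed, are in the scene too. Leave any purple look-alike of the key alone.

How it is judged (in metres and radians):
On the way, in this order (a step that is already met when the one before it is completed fails the run):
1. the flat on the shaft faces the screw, crank let go, screw not yet bearing (angle between shaft's own z axis and vertical below 0.12 rad and contact force between the fingers and shaft below 0.2 N and contact force between screw and shaft below 1 N), for 0.2 s.
2. the hex key is seated in the screw's socket, screw not yet bearing (horizontal distance between key and socket_floor below 0.004 m and z of key in the frame of screw below -0.007 m and angle between key's own z axis and vertical below 0.15 rad and contact force between screw and shaft below 1 N), for 0.1 s.
3. the screw bears on the flat (contact force between screw and shaft above 5 N), for 0.2 s.
At the end, for the whole second after the job is handed in: The screw bears on the shaft with a clamp force between 5 and 30 N, the flat faces up within 7 degrees (0.12 rad), the key stands in the socket (at least 6 mm deep, within 5 mm of the axis, tilted less than 0.15 rad), and all is at rest (contact force between screw and shaft between 5 and 30 N and angle between shaft's own z axis and vertical below 0.12 rad and angular speed of shaft below 0.05 rad/s and horizontal distance between key and socket_floor below 0.005 m and z of key in the frame of screw below -0.006 m and angle between key's own z axis and vertical below 0.15 rad and linear speed of key below 0.02 m/s); the robot touches nothing.
It fails at once if the screw overtightened: more than 34 N on the shaft (contact force between screw and shaft above 34 N).
It fails at once if bowl or brush disturbed by more than 30 mm (distance of any of bowl_a, bowl_b, brush from where it was at the start of the episode above 0.03 m).
It also fails if it takes over 67 s, if anything falls off the work surface, if the arm or the gripper's body presses on something with over 40 N, if the wrist force passes 120 N, or if a joint passes its speed limit or range.

ROBOT

A 6-joint arm with a two-finger parallel gripper is mounted at the origin on the work surface. World frame = base frame: x ahead of the robot, y to its left, z up, the work surface at z = 0. Lengths are in mm, angles in rad, forces in N, time in s.
With the tool pointing down it reaches from about 300 to 775 mm from the base axis. Payload 14.6 kg.
Tool frame: the origin (TCP) lies on the centre line of the jaws, within the pads' length; the fingertips stand 19 mm ahead of it and the grasp point (between the pads) is the TCP (bot.tip_reach is the distance from the TCP to the fingertips, in mm); y points along the fingers, x is the direction in which the jaws open and shut, and the axes are right-handed (so a half turn about y gives the same grasp; the last joint's range is limited). The gripper opens to 85 mm and grips with 20 to 120 N. Pads are 22 mm wide; open, the fingers measure 114 mm over their backs; the gripper's body (76 mm by 85 mm) begins 54 mm behind the grasp point. The pads swing forward as they close: fully open they stand 13 mm farther back than shut.
Start: joints at [1.177, 0.3, 1.521, -0, 1.321, -0.067], TCP at [176.555, 520.882, 250.281] pointing down, gripper open.
Joint ranges: [-3.03, 3.03], [-0.79, 2.21], [0.23, 2.52], [-1.04, 4.18], [0, 3.07], [-2.55, 2.55]. Speed limits (rad/s): [2.22, 2.22, 2.57, 3.14, 3.14, 3.14].

INTERFACE

Orientations are given as a unit quaternion [w, x, y, z].
In Python, from rig import bot gives the robot as it stands. Calls block until the motion is done:
- bot.move_to(position, orientation): joint-space move of the TCP to a pose.
- bot.servo_line(position, attitude=None, speed=150, until_force=None): straight line of the TCP; attitude=None keeps the orientation; speed is the mean speed in mm/s. With until_force (N) it stops when the force on the tool has changed by that much, and returns True; else False.
- bot.move_joints(angles): joint-space move.
- bot.move_gripper(opening, grip_force=None): finger opening in mm; grip_force is the grip in N (None keeps the last); returns when the fingers have stopped.
- bot.dwell(seconds).
- bot.ik(position, orientation): joint angles nearest the present ones, or None.
- bot.read_state(): the state.
- bot.read_camera(name): name is "scene" or "side" or "wrist"; returns a dict with "image" (400x640x3 uint8, blue, green, red), "depth" (400x640 float32, mm along the optical axis (not along the pixel's ray), 0 where there is no reading), "fovy" (degrees; the focal length in pixels is half the picture's height over the tangent of half this angle, whatever the lens; pixels are square), "cx", "cy" (the principal point, pixels), "eye" and "attitude" of the camera in the world; the wrist camera has in their place "mount" (4x4, takes a point from camera to tool coordinates, whose origin is the TCP and whose axes are the tool frame's). Camera axes: x right, y down, z forward; pixel columns grow to the right and rows downward; lengths in mm; the calibration is good to about 2 mm. A picture is of the moment at which its call begins: read the wrist's pose just before it.
A pose or a line that the arm cannot do raises bot.MotionError and nothing moves.
- bot.finish_job(): hands the job in, once; it reports no verdict.
The state is a dict: "clock": time; "joint_positions": joint angles; "qvel": joint speeds; "effort": joint torques, N m; "ee_pos": TCP position; "tool_rot": TCP orientation; "ft_force": force on the tool from outside, world axes, zero at the start; "moment": the same for the moment, N m; "grip_width": finger opening in mm.
Only numpy, scipy, OpenCV 4.12 (cv2) and the standard library are available. Lean on these libraries where they do the work, as an engineer would, in place of code of your own. Each camera call takes 0.05 s, during which the arm holds its last target. There are 200 camera calls.

## Working session

There is one attempt and no reset: what is moved stays moved. The work goes in short steps, each a Python script; the robot and the scene stay as the last script left them, time stands still between calls to the robot, and variables do not carry over. Pictures are saved under pics/ and viewed, about 8 in all and at most 12, crops included, and the job is handed in when it is done.

```bash
ls; mkdir -p pics
cat > h.py <<'E'
import numpy as np, cv2, pickle
from scipy.spatial.transform import Rotation as R
from rig import bot
def rot(q): return R.from_quat([q[1],q[2],q[3],q[0]])
def quat(r): q=r.as_quat(); return [q[3],q[0],q[1],q[2]]
def snap(name,tag):
    s=bot.read_state(); c=bot.read_camera(name)
    if 'mount' in c:
        T=np.eye(4);T[:3,:3]=rot(s['tool_rot']).as_matrix();T[:3,3]=s['ee_pos'];c['T']=T@np.array(c['mount'])
    else:
        T=np.eye(4);T[:3,:3]=rot(c['attitude']).as_matrix() if np.size(c['attitude'])==4 else np.array(c['attitude']);T[:3,3]=c['eye'];c['T']=T
    cv2.imwrite(f'pics/{tag}.png',c['image']); pickle.dump(c,open(f'{tag}.pkl','wb')); return c
def load(t): return pickle.load(open(f'{t}.pkl','rb'))
def ray(c,u,v):
    f=200/np.tan(np.radians(c['fovy'])/2)
    d=c['T'][:3,:3]@np.array([(u-c['cx'])/f,(v-c['cy'])/f,1]); return c['T'][:3,3],d
def px(c,u,v):  # depth point
    o,d=ray(c,u,v); z=np.median(c['depth'][int(v)-1:int(v)+2,int(u)-1:int(u)+2]); return o+d*z
def atz(c,u,v,z): o,d=ray(c,u,v); return o+d*(z-o[2])/d[2]
def proj(c,p):
    f=200/np.tan(np.radians(c['fovy'])/2)
    q=c['T'][:3,:3].T@(np.array(p)-c['T'][:3,3]); return q[:2]/q[2]*f+[c['cx'],c['cy']]
def tri(c1,p1,c2,p2):
    o1,d1=ray(c1,*p1);o2,d2=ray(c2,*p2)
    t=np.linalg.lstsq(np.c_[d1,-d2],o2-o1,rcond=None)[0]; a=o1+d1*t[0];b=o2+d2*t[1]
    return (a+b)/2,np.linalg.norm(a-b)
def down(yaw):  # tool y... find which axis points down: set from start
    return None
E
python3 - <<'E'
from h import *
s=bot.read_state(); print(s); print(rot(s['tool_rot']).as_matrix().round(3))
for n in('scene','side','wrist'):
    c=snap(n,n+'0'); print(n,c['fovy'],c['T'].round(3).tolist(),c['cx'],c['cy'])
a=cv2.imread('pics/scene0.png');b=cv2.imread('pics/side0.png')
cv2.imwrite('pics/both.png',np.vstack([a,b])[:, :])
E
```

```text
pics
{'clock': 0.0, 'joint_positions': array([ 1.17741870e+00,  3.00473387e-01,  1.52161418e+00, -1.36731272e-05,
        1.32070545e+00, -6.66051022e-02]), 'qvel': array([-0.00030014, -0.00189534, -0.00117125, -0.0005814 ,  0.0014035 ,
        0.00083613]), 'effort': array([ 1.77993119e-03, -5.43503237e+01, -3.61796308e+01,  8.97615405e-05,
        3.98962395e-03, -2.85838007e-05]), 'ee_pos': array([176.46520613, 520.68461443, 249.70604707]), 'tool_rot': array([-0.57444265,  0.57489817,  0.41165369, -0.41236995]), 'ft_force': array([-0.71990976,  0.46265025,  0.46645845]), 'moment': array([ 0.04962702, -0.05230265,  0.01086336]), 'grip_width': 85.57943770920362}
[[ 0.321 -0.    -0.947]
 [ 0.947 -0.001  0.321]
 [-0.001 -1.     0.   ]]
scene 46.064180940541306 [[-0.217, 0.83, -0.513, 1040.155], [0.976, 0.186, -0.112, -86.06], [0.003, -0.525, -0.851, 898.117], [0.0, 0.0, 0.0, 1.0]] 326.78004717521884 201.58714972056765
side 43.76110182918619 [[0.913, -0.244, 0.327, 246.141], [-0.408, -0.571, 0.713, -873.787], [0.013, -0.784, -0.62, 708.867], [0.0, 0.0, 0.0, 1.0]] 319.87265112589165 201.99404167901002
wrist 70.79515388832637 [[0.321, 0.911, 0.259, 109.138], [0.947, -0.308, -0.088, 544.192], [-0.001, 0.274, -0.962, 372.68], [0.0, 0.0, 0.0, 1.0]] 316.9054584896509 198.62727449131623
```

View pics/scene0.png

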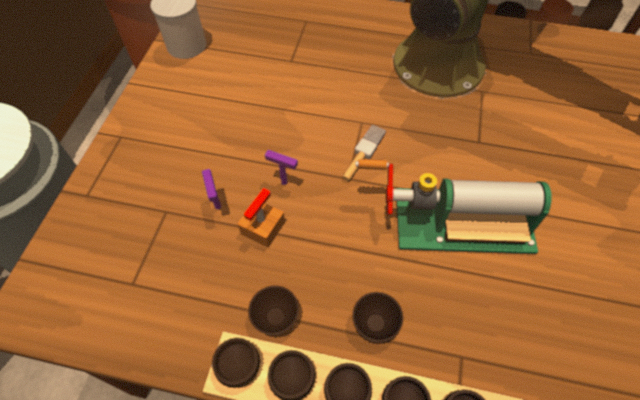

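View pics/side0.png

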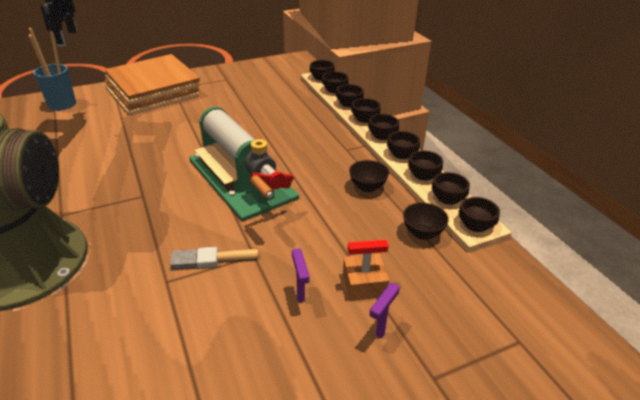

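Run:
```python
from h import *
a=cv2.imread('pics/scene0.png');b=cv2.imread('pics/side0.png')
def cr(im,u,v):
    o=cv2.resize(im[v:v+75,u:u+100],None,fx=4,fy=4,interpolation=cv2.INTER_CUBIC)
    for k in range(0,100,20): cv2.putText(o,str(u+k),(k*4,10),0,.35,(255,255,255)); cv2.line(o,(k*4,0),(k*4,4),(255,255,255))
    for k in range(0,75,20): cv2.putText(o,str(v+k),(0,k*4+4),0,.35,(255,255,255))
    return o
cv2.imwrite('pics/m1.png',np.vstack([np.hstack([cr(a,355,145),cr(a,215,170)]),np.hstack([cr(b,215,130),cr(b,320,225)])]))
```

```text
(no output)
```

View pics/m1.png

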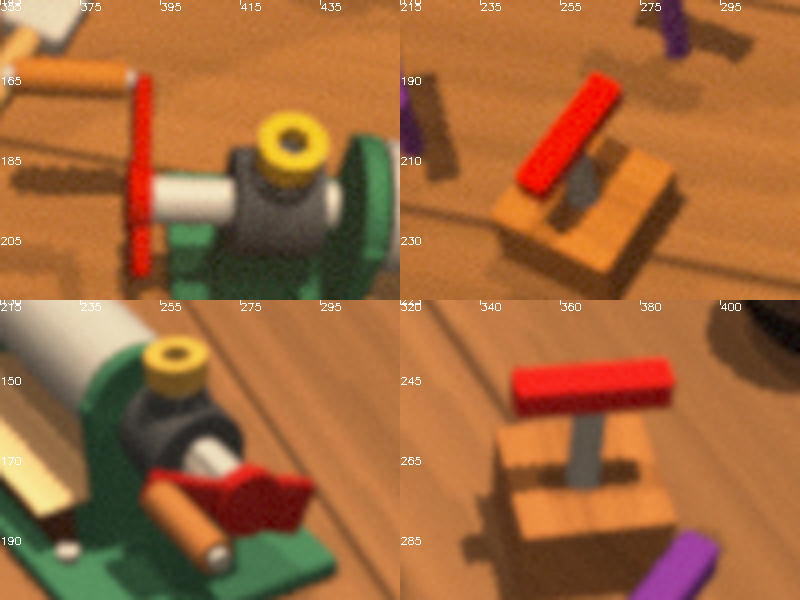

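Run:
```python
from h import *
a=load('scene0');b=load('side0')
def A(x,y,u,v): return (u+x/4,v+y/4)
sc=A(293,140,355,145); sd=A(176,53,215,130)
print('screw',tri(a,sc,b,sd),atz(a,*sc,155),atz(b,*sd,155),px(a,*A(272,140,355,145)))
ks=A(170,133,215,170);kd=A(193,78,320,225)
print('key',tri(a,ks,b,kd),px(a,*ks),px(b,*kd))
print('keyends',atz(a,*A(205,82,215,170),143+0),atz(a,*A(133,184,215,170),143),atz(b,*A(115,84,320,225),143),atz(b,*A(270,69,320,225),143))
for n,p in dict(gripR=(386,164.5),gripM=(374,163.5),hub=(415,197),shaft=(395,195),sh2=(410,195)).items(): print(n,px(a,*p))
print('plate/drum', px(a,490,195),px(a,530,195))
print('grip side',px(b,*A(217,257,215,130)), px(b,*A(190,225,215,130)))
# purple, bowls, brush
for n,p in dict(pA=(281,158),pB=(209,185),bowlA=(275,310),bowlB=(378,318),brush=(366,150)).items(): print(n,px(a,*p))
```

```text
screw (array([501.91153222,  -4.69936755, 154.65866113]), np.float64(0.3259343230947785)) [502.32849397  -4.83307931 155.        ] [501.68715689  -5.01151252 155.        ] [504.58933026 -14.64116252 155.08848369]
key (array([ 594.72598207, -323.02167928,  103.90870835]), np.float64(0.6588382918803906)) [ 598.20406257 -321.51502487  109.62844999] [ 593.01974706 -325.12735847  106.5288855 ]
keyends [ 585.81427483 -303.58472058  143.        ] [ 647.1817795  -320.15482103  143.        ] [ 540.68114327 -348.79611697  143.        ] [ 604.15507451 -366.22633083  143.        ]
gripR [468.56588356 -89.34053452 134.7078769 ]
gripM [ 472.30826051 -113.19415034  135.94651158]
hub [523.29352247 -22.08773997 120.53789422]
shaft [519.89137088 -60.56422933 109.38864622]
sh2 [513.70739689 -31.48121498 109.89853599]
plate/drum [492.64742799 118.67951788 129.19167645] [476.79915959 193.9240218  130.7425031 ]
grip side [ 472.36637324 -148.33494291  129.80478508] [ 466.45934077 -127.13250766  136.05650753]
pA [ 473.85190583 -308.9371311    99.26729729]
pB [ 570.75186843 -434.81938509   96.86983914]
bowlA [ 766.99406431 -247.69853779    6.50556899]
bowlB [738.44421823 -49.06336412   4.96107733]
brush [ 351.20308484 -142.20418255   19.96032493]
```

```bash
cat >> h.py <<'E'
def down(psi):  # tool down, jaws along psi (rad)
    c,s=np.cos(psi),np.sin(psi); return quat(R.from_matrix(np.array([[c,0,-s],[s,0,c],[0,-1,0]])))
def crop(tag,u,v,w,h,k):
    o=cv2.resize(cv2.imread(f'pics/{tag}.png')[v:v+h,u:u+w],None,fx=k,fy=k,interpolation=cv2.INTER_CUBIC); cv2.imwrite(f'pics/{tag}_c.png',o)
E
python3 - <<'E'
from h import *
for p in (12,192): print(p,bot.ik([471,-118,230],down(np.radians(p))))
print('key')
for p in (75,-105): print(p,bot.ik([595,-323,200],down(np.radians(p))))
print('screw')
for p in (12,72,132,102,-78,-138,-18,42): print(p,bot.ik([502,-5,240],down(np.radians(p))))
bot.move_to([471,-118,230],down(np.radians(12)))
c=snap('wrist','w1'); print(bot.read_state()['clock'],bot.read_state()['ee_pos'])
E
```

```text
12 [-3.20927172e-01  1.74906392e-01  1.72448955e+00 -4.44089210e-16
  1.24219671e+00 -5.30366682e-01]
192 None
key
75 [-5.51429647e-01  6.26500257e-01  1.16772453e+00 -4.44089210e-16
  1.34736787e+00 -1.86042659e+00]
-105 [-5.51429647e-01  6.26500257e-01  1.16772453e+00 -4.44089210e-16
  1.34736787e+00  1.28116607e+00]
screw
12 [-8.29293181e-02  2.02031609e-01  1.66793105e+00 -4.44089210e-16
  1.27162999e+00 -2.92368828e-01]
72 [-8.29293181e-02  2.02031609e-01  1.66793105e+00 -4.44089210e-16
  1.27162999e+00 -1.33956638e+00]
132 [-8.29293181e-02  2.02031609e-01  1.66793105e+00 -4.44089210e-16
  1.27162999e+00 -2.38676393e+00]
102 [-8.29293181e-02  2.02031609e-01  1.66793105e+00 -4.44089210e-16
  1.27162999e+00 -1.86316516e+00]
-78 [-8.29293181e-02  2.02031609e-01  1.66793105e+00 -4.44089210e-16
  1.27162999e+00  1.27842750e+00]
-138 [-8.29293181e-02  2.02031609e-01  1.66793105e+00 -4.44089210e-16
  1.27162999e+00  2.32562505e+00]
-18 [-8.29293181e-02  2.02031609e-01  1.66793105e+00 -4.44089210e-16
  1.27162999e+00  2.31229947e-01]
42 [-8.29293181e-02  2.02031609e-01  1.66793105e+00 -4.44089210e-16
  1.27162999e+00 -8.15967604e-01]
2.7 [ 471.15849588 -117.4666846   230.01113203]
```

View pics/w1.png

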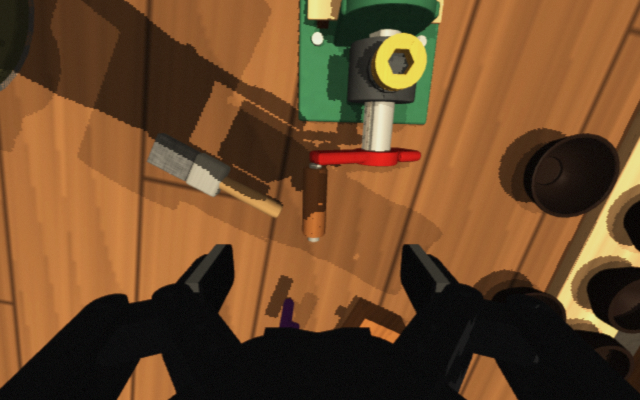

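Run:
```python
from h import *
c=load('w1')
for p in ((315,180),(314.5,200),(314,225)): print(px(c,*p),atz(c,*p,128))
print('screw',atz(c,400.5,61.5,155),px(c,415,70),px(c,385,70))
print('shaft axis',px(c,378,110),px(c,376.5,145))
crop('w1',360,22,80,80,8)
```

```text
[463.31772623 -94.10215614 136.52609565] [463.6395282  -95.90367776 128.        ]
[ 466.2817747  -109.9811421   137.18385979] [ 466.75564279 -112.60355028  128.        ]
[ 470.3296308  -131.11999767  136.65780223] [ 470.93732495 -134.43247448  128.        ]
screw [500.18914323  -2.75935533 155.        ] [510.88344343  -5.56491089 154.73895761] [491.97093883  -9.53745278 154.26741071]
shaft axis [502.54494737 -31.40806222 111.52704606] [508.8643069  -58.94434066 111.49450012]
```

View pics/w1_c.png

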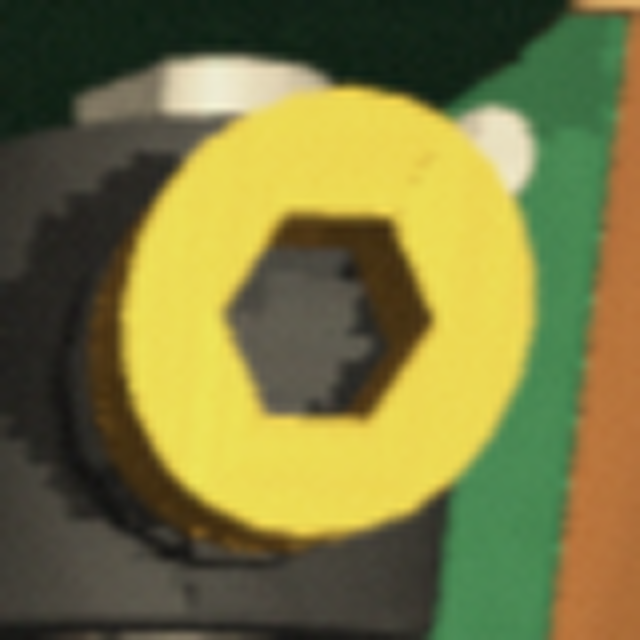

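Run:
```python
from h import *
c=load('w1')
P=[atz(c,360+x/8,22+y/8,154.7)[:2] for x,y in [(433,320),(393,215),(285,213),(225,312),(268,415),(368,418)]]
m=np.mean(P,0); print('centre',m); 
print('corner yaw',[round((np.degrees(np.arctan2(*(p-m)[::-1]))+30)%60-30,1) for p in P],[round(np.linalg.norm(p-m),1) for p in P])
O=np.array([501,-3.5]);t=np.radians(11.5);X=np.array([np.cos(t),np.sin(t)]);Y=np.array([-np.sin(t),np.cos(t)])
q=down(t)
def g(phi,dz=0): return list(O+X*60*np.sin(phi)-Y*104)+[100+60*np.cos(phi)+dz]
p0=-np.radians(63.5)
bot.move_gripper(50,20)
bot.move_to(g(p0,40),q)
print(bot.servo_line(g(p0),q,speed=80,until_force=8))
bot.move_gripper(0,20)
s=bot.read_state();print(s['grip_width'],s['ft_force'],s['clock'])
for f in np.linspace(p0,0,8)[1:]:
    bot.servo_line(g(f),q,speed=60)
    s=bot.read_state();print(s['grip_width'],s['ft_force'],s['clock'])
bot.move_gripper(50)
bot.servo_line(g(0,70),q,speed=120)
snap('side','sd2');snap('scene','sc2');snap('wrist','w2');print(bot.read_state()['clock'])
a=cv2.imread('pics/sd2.png')[120:220,200:300];b=cv2.imread('pics/w2.png')
cv2.imwrite('pics/m2.png',np.hstack([cv2.resize(a,(400,400),interpolation=cv2.INTER_CUBIC),cv2.resize(b[:,120:520],(400,400))]))
```

```text
centre [500.62498432  -2.63105463]
corner yaw [np.float64(10.2), np.float64(10.5), np.float64(10.6), np.float64(9.9), np.float64(11.5), np.float64(8.9)] [np.float64(8.4), np.float64(8.6), np.float64(8.5), np.float64(8.4), np.float64(8.5), np.float64(8.5)]
False
19.086146180225693 [-5.12570597 -1.07612246  3.75477965] 4.525
19.431353941678363 [-3.2706093  -3.84523757  2.51868148] 4.8333
19.488308826751002 [-0.1459135  -6.24993157  1.7170294 ] 5.1417
19.35497140208398 [ 2.06433213 -6.1313665  -0.15400202] 5.45
19.536252645678843 [ 3.22650546 -7.22636885 -2.45765032] 5.7583
19.263698161175025 [ 3.98989611 -8.53987537 -2.37047299] 6.0667
19.443945366840786 [ 3.53905993 -9.58983519 -4.62890217] 6.375
18.967164409671078 [  2.83185308 -11.84020443  -4.71004055] 6.6833
7.9667
```

View pics/m2.png

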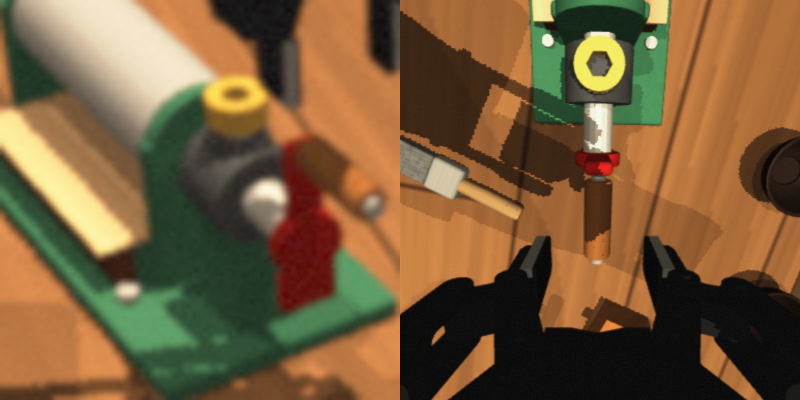

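Run:
```python
from h import *
c=load('w2')
t=np.radians(11.5);X=np.array([np.cos(t),np.sin(t)])
P=[atz(c,317.7,190,165)[:2],atz(c,317.2,240,165)[:2]];print('grip',P,[p@X for p in P])
S=[atz(c,317,108,112)[:2],atz(c,317.5,140,112)[:2]];print('shaft',S,[p@X for p in S])
m=atz(c,319,64,155);print('screw',m,m[:2]@X, px(c,330,70)[2])
im=c['image'].astype(int)
for v in (190,200,210,220,230,240): # grip edges by depth
    u=np.where((c['depth'][v,280:360]>0)&(px(c,318,v)[2]>150))[0]
    d=c['depth'][v,270:370];k=np.where(abs(d-d[48])<15)[0]+270;print(v,k.min(),k.max(),end=';')
for v in (110,120,135):
    d=c['depth'][v,270:370];k=np.where(abs(d-d[47])<15)[0]+270;print(v,k.min(),k.max(),end=';')
# look at key from above
bot.move_to([560,-300,260],down(np.radians(75)))
snap('wrist','w3');print(bot.read_state()['clock'])
```

```text
grip [array([515.82418768, -82.12489447]), array([ 522.912721  , -118.57197694])] [np.float64(489.0957941704481), np.float64(488.77564354922146)]
shaft [array([504.22062608, -28.04701242]), array([509.72482112, -52.9512629 ])] [np.float64(488.50657314126335), np.float64(488.93516086228556)]
screw [500.48358825  -2.94792802 155.        ] 489.84851006211 153.86742558560414
190 304 331;200 304 331;210 304 330;220 304 330;230 304 330;240 303 329;110 303 332;120 303 331;135 303 331;9.275
```

View pics/w3.png

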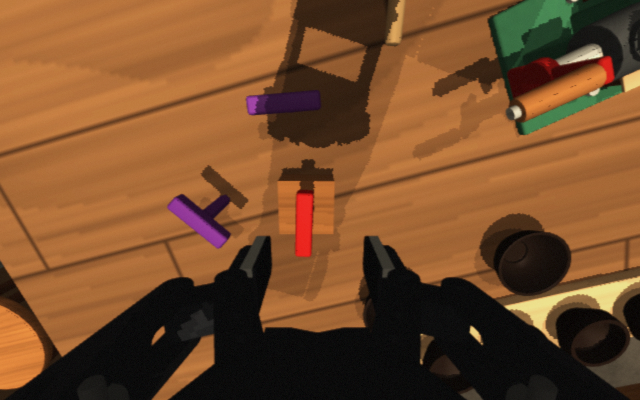

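Run:
```python
from h import *
c=load('w3')
hsv=cv2.cvtColor(c['image'],cv2.COLOR_BGR2HSV)
m=((hsv[...,0]<6)|(hsv[...,0]>174))&(hsv[...,1]>200)&(hsv[...,2]>90); m[:, :270]=0;m[:,340:]=0;m[:160]=0;m[270:]=0
v,u=np.nonzero(m); print(len(u),u.min(),u.max(),v.min(),v.max())
P=np.array([px(c,a,b) for a,b in zip(u,v)]); print(np.percentile(P[:,2],[5,25,50,75,95]))
T=P[P[:,2]>np.median(P[:,2])-4]
r=cv2.minAreaRect(T[:,:2].astype(np.float32)); print(r); print('plane fit',np.linalg.lstsq(np.c_[T[:,:2],np.ones(len(T))],T[:,2],rcond=None)[0])
print(px(c,300,225),'stand',px(c,288,190),px(c,325,190))
q=cv2.boxPoints(r);print(q)
```

```text
1065 295 313 193 256
[105.3100419  106.55863095 106.95627522 107.19358171 107.44903167]
((592.1751098632812, -322.09649658203125), (17.347259521484375, 70.82097625732422), 72.77413940429688)
plane fit [-5.34988237e-03 -2.55159159e-02  1.01759538e+02]
[ 590.23540605 -325.22443164  106.89086395] stand [ 564.29097352 -336.99410105   44.27142991] [ 576.21468869 -292.7232917    44.13590128]
[[ 555.78436 -319.89465]
 [ 623.42865 -340.8675 ]
 [ 628.56586 -324.29834]
 [ 560.9216  -303.3255 ]]
```

Run:
```python
from h import *
K=[592.2,-322.1]; q=down(np.radians(72.8))
bot.move_gripper(45,40)
bot.move_to(K+[150],q)
print(bot.servo_line(K+[98],q,speed=100,until_force=8))
bot.move_gripper(0,40)
s=bot.read_state();print(s['grip_width'],s['ft_force'],s['clock'],s['ee_pos'])
bot.servo_line(K+[160],q,speed=100)
bot.servo_line(K+[290],q,speed=250)
S=[500.6,-2.8]; q=down(np.radians(100.2))
bot.move_to(S+[275],q)
bot.servo_line(S+[257],q,speed=100)
s=bot.read_state();print(s['grip_width'],s['ft_force'],s['moment'],s['clock'],s['ee_pos'])
for n in('scene','side','wrist'): snap(n,n+'4')
a=cv2.imread('pics/scene4.png')[125:200,390:465];b=cv2.imread('pics/side4.png')[90:165,220:295]
w=cv2.imread('pics/wrist4.png')
cv2.imwrite('pics/m4.png',np.vstack([np.hstack([cv2.resize(x,(300,300),interpolation=cv2.INTER_CUBIC) for x in(a,b)]),cv2.resize(w[60:260,160:560],(600,300))]))
```

```text
False
17.260014844701416 [-0.27708554 -0.05235592  5.2294041 ] 11.0583 [ 592.50298901 -322.328593     98.90686454]
17.280412958211464 [ 0.45636772 -0.19720595 -1.23917985] [ 0.03737434 -0.04855155  0.00996753] 14.0833 [500.66815461  -3.3045052  256.59393782]
```

View pics/m4.png

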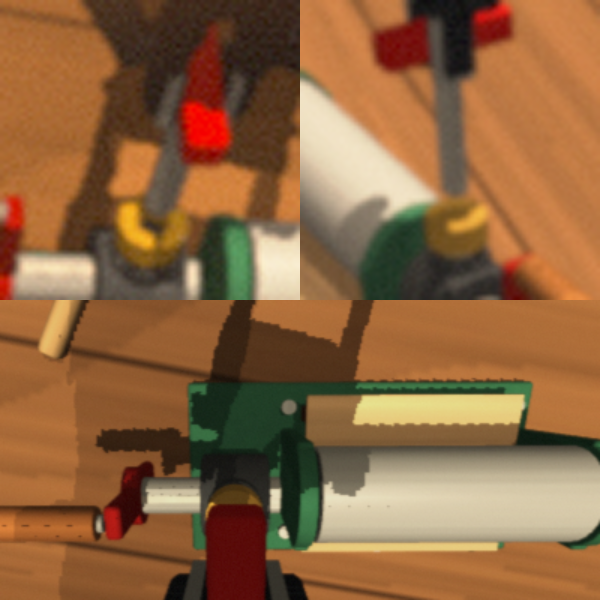

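Run:
```python
from h import *
a=load('scene4');b=load('side4')
t=(429.3,177.5);d=(258.8,138.8);S=(428.2,180.);D=(259.,143.3)
print(tri(a,t,b,d),tri(a,S,b,D))
for z in (164,166,168): print(z,atz(a,*t,z)-atz(a,*S,155),atz(b,*d,z)-atz(b,*D,155))
# bar tilt check
o=[np.vstack([a['image'],b['image']])]
A=cv2.resize(a['image'][150:195,405:450],(400,400),interpolation=cv2.INTER_CUBIC);B=cv2.resize(b['image'][115:160,237:282],(400,400),interpolation=cv2.INTER_CUBIC)
A=cv2.convertScaleAbs(A,alpha=1.5);B=cv2.convertScaleAbs(B,alpha=1.5)
for I,u,v,c in((A,405,150,a),(B,237,115,b)):
  for k in range(9): cv2.putText(I,str(u+5*k),(int(k*5*400/45),10),0,.35,(255,255,255));cv2.putText(I,str(v+5*k),(0,int(k*5*400/45)+4),0,.35,(255,255,255))
cv2.imwrite('pics/m5.png',np.hstack([A,B]))
```

```text
(array([502.65111913,  -4.23457944, 164.78956467]), np.float64(1.1416326170290263)) (array([501.88048561,  -4.783953  , 154.58999151]), np.float64(0.3303272334506596))
164 [0.32275441 0.44307515 9.        ] [1.17026198 3.02331437 9.        ]
166 [ 1.78705273  0.22083015 11.        ] [ 0.22818718 -0.17603269 11.        ]
168 [ 3.25135105e+00 -1.41484340e-03  1.30000000e+01] [-0.71388762 -3.37537975 13.        ]
```

View pics/m5.png

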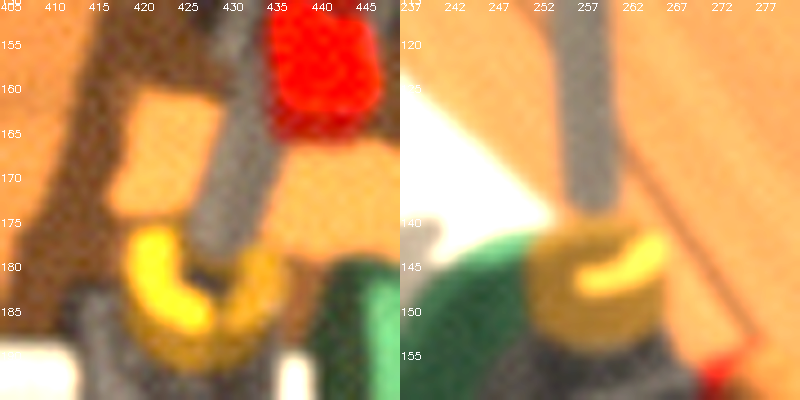

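Run:
```python
from h import *
a=load('scene4');b=load('side4')
for c in(a,b): print([proj(c,[501.9,-4.8,z]).round(2) for z in(155,165,167)])
s=bot.read_state();p=np.array([500.6,-2.8,257.]);q=down(np.radians(100.2))
hit=bot.servo_line([p[0],p[1],232.],q,speed=30,until_force=6)
s=bot.read_state();print(hit,s['ee_pos'],s['ft_force'],s['moment'],s['clock'])
```

```text
[array([428.29, 179.82]), array([429.27, 176.84]), array([429.47, 176.24])]
[array([259.06, 143.18]), array([258.76, 139.08]), array([258.7 , 138.25])]
False [500.52229085  -2.84755008 231.94535729] [-1.10891049 -1.98669609 -2.84054744] [-0.40827019  0.1192904  -0.01018559] 15.2167
```

```bash
cat >> h.py <<'E'
def avg(n=8,dt=0.01):
    M=[]
    for _ in range(n):
        bot.dwell(dt); s=bot.read_state(); M.append(np.r_[s['moment'],s['ft_force']])
    return np.mean(M,0),np.std(M,0)
E
python3 - <<'E'
from h import *
q=down(np.radians(100.2));S=[500.6,-2.8]
print(bot.servo_line(S+[228.],q,speed=10,until_force=5))
z=bot.read_state()['ee_pos'][2];print('floor at',z,bot.read_state()['clock'],avg()[0].round(2))
z0=z+0.6
bot.servo_line(S+[z0],q,speed=20)
m,sd=avg();print(z0,m.round(3),sd.round(3))
np.save('z0.npy',z0)
for a in np.arange(.05,.46,.05):
    bot.move_to(S+[z0-4.5*max(a-.05,0)],down(np.radians(100.2)-a)); m,sd=avg()
    s=bot.read_state();print(a.round(2),m.round(3),sd[2].round(3),s['ee_pos'].round(1),s['clock'])
E
```

```text
True
floor at 231.7096535869363 15.4333 [-0.15  0.24 -0.01 -1.12 -0.66  5.51]
232.3096535869363 [-0.383  0.204 -0.017 -0.674 -2.053 -0.379] [0.028 0.027 0.031 0.386 0.37  0.438]
0.05 [-0.601  0.291  0.031 -0.932 -2.266 -0.845] 0.033 [500.6  -2.9 232.2] 16.1333
0.1 [-0.809  0.411  0.09  -1.553 -3.523  0.342] 0.028 [500.6  -2.9 232.1] 16.45
0.15 [-0.822  0.418  0.103 -1.672 -3.534  1.209] 0.027 [500.6  -2.8 231.9] 16.7667
0.2 [-0.736  0.425  0.087 -1.731 -3.595  1.585] 0.039 [500.6  -2.8 231.7] 17.0833
0.25 [-0.633  0.43   0.105 -1.546 -2.522  2.048] 0.023 [500.6  -2.8 231.5] 17.4
0.3 [-0.514  0.398  0.103 -1.968 -2.232  2.171] 0.022 [500.6  -2.7 231.2] 17.7167
0.35 [-0.378  0.4    0.097 -1.581 -1.696  2.29 ] 0.032 [500.6  -2.7 231. ] 18.0333
0.4 [-0.258  0.376  0.104 -1.204 -1.138  2.892] 0.028 [500.6  -2.7 230.8] 18.35
0.45 [-0.137  0.318  0.109 -1.372 -0.741  2.733] 0.012 [500.6  -2.7 230.5] 18.6667
```

Run:
```python
from h import *
import json
S=[500.6,-2.8];z0=float(np.load('z0.npy'));L=[]
for a in np.arange(.48,1.45,.025):
    bot.move_to(S+[z0-4.5*(a-.07)],down(np.radians(100.2)-a)); m,sd=avg(15)
    L.append([a,m[2]]);print(a.round(3),m.round(3),bot.read_state()['clock'])
    if len(L)>5:
        base=np.median([l[1] for l in L[:-3]])
        if np.mean([L[-1][1],L[-2][1]])-base>.03: break
json.dump(L,open('L.json','w'))
```

```text
0.48 [-0.022  0.259  0.138 -1.058 -0.165  1.829] 19.0417
0.505 [ 0.088  0.231  0.117 -0.735  0.27   1.496] 19.4167
0.53 [ 0.157  0.186  0.129 -0.732  0.671  1.313] 19.7917
0.555 [ 0.232  0.142  0.138 -0.409  1.111  1.301] 20.1667
0.58 [ 0.308  0.117  0.128 -0.589  1.435  1.033] 20.5417
0.605 [ 0.371  0.071  0.14  -0.292  1.718  1.001] 20.9167
0.63 [0.431 0.021 0.124 0.143 1.785 1.194] 21.2917
0.655 [ 0.492 -0.023  0.128  0.016  2.237  0.698] 21.6667
0.68 [ 0.561 -0.073  0.123  0.16   2.361  0.725] 22.0417
0.705 [ 0.616 -0.1    0.121  0.478  2.394  0.508] 22.4167
0.73 [ 0.68  -0.161  0.139  0.523  2.871  0.678] 22.7917
0.755 [ 0.716 -0.21   0.151  1.094  2.975  0.684] 23.1667
0.78 [ 0.783 -0.26   0.136  1.202  3.431  0.706] 23.5417
0.805 [ 0.836 -0.326  0.143  1.428  3.455  0.859] 23.9167
0.83 [ 0.887 -0.367  0.142  1.671  3.684  0.501] 24.2917
0.855 [ 0.929 -0.431  0.14   1.936  4.028  0.531] 24.6667
0.88 [ 0.964 -0.488  0.151  2.263  4.065  0.427] 25.0417
0.905 [ 1.003 -0.544  0.149  2.657  4.388  0.301] 25.4167
0.93 [ 1.006 -0.593  0.153  2.835  4.481  0.371] 25.7917
0.955 [ 1.045 -0.615  0.148  2.714  4.667  0.512] 26.1667
0.98 [ 1.042 -0.634  0.151  2.609  4.358  0.494] 26.5417
1.005 [ 1.059 -0.663  0.147  3.077  4.471  0.579] 26.9167
1.03 [ 1.08  -0.684  0.163  2.873  4.567  0.672] 27.2917
1.055 [ 1.082 -0.684  0.189  2.944  4.539  0.911] 27.6667
```

Run:
```python
from h import *
S=[500.6,-2.8];z0=float(np.load('z0.npy'))
for a in (1.07,1.085):
    bot.move_to(S+[z0-4.5*(a-.07)],down(np.radians(100.2)-a)); m,sd=avg(30)
    print(a,m.round(3),sd[2].round(3),bot.read_state()['clock'])
```

```text
1.07 [ 1.086 -0.696  0.195  3.321  4.727  1.141] 0.034 28.1667
1.085 [ 1.099 -0.716  0.203  3.022  4.646  1.141] 0.024 28.6667
```

Run:
```python
from h import *
S=[500.6,-2.8];z0=float(np.load('z0.npy'))
a=1.10
bot.move_to(S+[z0-4.5*(a-.07)],down(np.radians(100.2)-a)); m,sd=avg(60)
s=bot.read_state();print(a,m.round(3),sd[2].round(3),s['clock'],s['ee_pos'],s['grip_width'])
```

```text
1.1 [ 1.107 -0.723  0.203  3.201  4.739  1.36 ] 0.029 29.4167 [500.77892721  -2.74008608 227.85887909] 17.18365188718267
```

Run:
```python
from h import *
p=bot.read_state()['ee_pos'];q=bot.read_state()['tool_rot']
bot.move_gripper(50)
bot.servo_line([p[0],p[1],p[2]+90],speed=100)
bot.servo_line([p[0]-90,p[1],p[2]+90],speed=150)
for n in('scene','side'): snap(n,n+'6')
c=snap('wrist','w6')
s=bot.read_state();print(s['clock'],s['ft_force'])
a=c['image'];b=cv2.imread('pics/side6.png')[80:220,190:330]; d=cv2.imread('pics/scene6.png')[110:220,370:480]
cv2.imwrite('pics/m6.png',np.hstack([cv2.resize(b,(400,400),interpolation=cv2.INTER_CUBIC),cv2.resize(d,(400,400),interpolation=cv2.INTER_CUBIC)]))
```

```text
31.7833 [ 0.26558569 -0.34669245 -0.54522101]
```

View pics/m6.png

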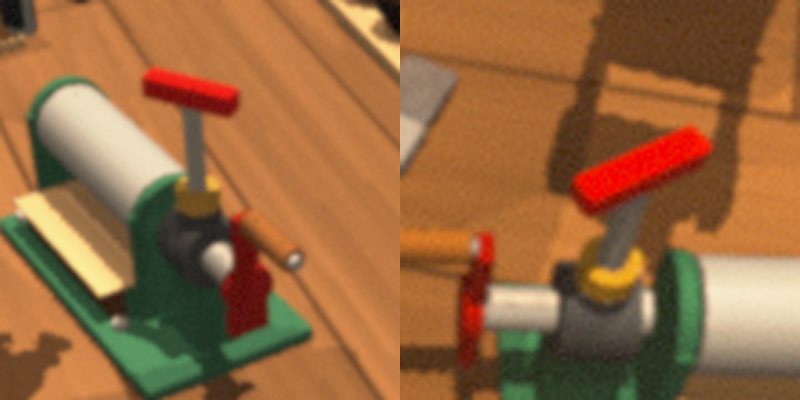

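Run:
```python
from h import *
a=load('scene6');b=load('side6')
print(tri(a,(436.8,155.4),b,(256.9,110)),tri(a,(370+.275*212,110+.275*258),b,(190+.35*197,80+.35*188)))
bot.finish_job()
```

```text
(array([502.45439005,  -4.22065146, 232.33325699]), np.float64(0.41617189999324944)) (array([500.84611086,  -4.24438196, 148.95107501]), np.float64(1.352913218485542))
the job is handed in; nothing more can be done
```

The job is handed in at about 32 s on the clock (limit 67 s). The crank is upright, the screw is snug, and the red key stands in the socket with the arm clear. The hand-in reports no verdict.

- **Crank:** I turned it by the grip until it stood upright. The wrist view puts grip and shaft in line to about 0.01 rad, and a later picture still shows the arm upright.
- **Key seating:** The key went in at the measured hex angle without resistance. I felt the socket floor about 12 mm below the mouth.
- **Tightening:** I turned it clockwise in small steps, following the screw down. The moment rose from about 0.15 N m, with contact at about 1.02 rad of tool turn, and I stopped at 1.10 rad.
- **Final check:** After release the key stands centred within about 1–2 mm of the screw's axis. The bar top measures 232 mm high, against about 236 mm expected. That is close to camera accuracy for points read off the picture.

- **Disagreement on snugness:** The turn angle gives about 0.08 rad past contact (16 N). The moment rise of 0.054 N m gives about 0.06 rad (12 N). Both are inside the snug range.
- **Side force:** The key saw about 5.7 N sideways at the end of the turning, from a slightly off-centre grip, and this eased on release.
- **Not measured:** I did not go near the bowls or the brush, but I did not re-measure them at the end.

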